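# Load the birdhouse drying cabinet

## Task

The drying carriage cannot go into the cabinet because a tall gable front (the pointed birdhouse panel with the round hole) has been stood among its low side walls. Draw the gable front up out of the carriage, set it down upright in the free slot of the bench rack without dropping it, then slide the carriage fully home, its end plate shut against the cabinet, with the three low walls still standing in their slots. The carriage jams in the mouth unless it is pushed straight along its centre line, so never force it, and leave the other gable fronts, the toy car, the tin and the mallet as they are.

Things in the scene. Friction and masses are not known exactly. Their poses are not given: they have to be found in the camera images.
- station: grey drying cabinet with a plywood loading deck in front, fixed; origin on the bench under the middle of the mouth, axes as mouth. Cabinet 220 mm deep (x = 0 to 220), 244 mm wide (y), 226 mm high. The deck is 12 mm thick, 150 mm wide, from x = -370 into the cabinet; along its middle, up to the mouth, lies an aluminium guide rail 24 mm wide, 8 mm high
- mouth (a point): middle of the cabinet's mouth, on top of the deck, 12 mm above the bench. x points level into the cabinet along the slide, z up. The mouth is 140 mm wide and 104 mm high above the deck, so the gable front does not pass under it
- carriage: drying carriage, a long wooden slide on the deck; origin on its centre line, on the deck, below the inner face of its grey end plate (158 mm wide, x = -12 to 0, top 113 mm above the deck); x points to the nose, z up. Starts 210 to 275 mm out (origin at x = -0.21 to -0.275 in the mouth's frame); home when its origin meets the mouth (x = 0), the plate against the cabinet. 0.5 to 0.9 kg, slides at 2 to 5 N
- nose (a point): middle of the carriage's front edge (carriage x = 165, 17 mm above the deck); base 130 mm wide with corners rounded to 14 mm, 5 mm play each side in the mouth. Guide shoes under its tail (carriage x = -78 to -18) ride the rail with 2 mm play each side. Pushed more than about 15 mm off the middle it skews by up to 0.07 rad and the nose catches on the mouth; ease it back and push at the middle
- slots (a point): middle of the carriage's four cross slots, on their floor, 22 mm above the deck (34 mm above the bench); axes as the carriage's. The slots lie at x = -54, -18, 18 and 54 from here (36 mm pitch), each 13 mm wide and 30 mm deep, cut into two wooden beams at y = -40 and 40
- board_mid (a point): middle of the push board across the carriage's tail: smooth steel, 146 mm long (y), 12 mm thick (x), 34 mm high, its top 58 mm and this centre 41 mm above the bench, 75 mm behind the end plate's inner face (carriage x = -75). Its flat rear face, 6 mm behind this point, is for pushing. Free gap of 57 mm between it and the end plate. Axes as the carriage's
- gable_mid (a point): the tall gable front to move, in one of the carriage's slots: plain board 10 mm thick, 110 mm wide, 135 mm high (80 mm straight sides, then 45 degree slopes to a point in the middle), round dark entry hole at 72 mm height; foot 34 mm, point 169 mm above the bench, standing upright; origin at its middle, half-way up. Its x axis runs through its thickness, y along its width, z up. About 85 g
- wall_a_mid (a point): low side wall a, plain board 10 mm thick, 110 mm wide, 70 mm high, in another slot of the carriage, its top 104 mm above the bench, standing upright; origin at its middle, half-way up. Its x axis runs through its thickness, y along its width, z up
- wall_b_mid (a point): low side wall b, same as a
- wall_c_mid (a point): low side wall c, same as a
- rack: wooden bench rack, fixed; origin at the middle of its underside. Base 170 mm (x) by 140 mm (y), 12 mm thick, with three slots along y at x = -52, 0 and 52. Each slot is 15 mm wide between two round-topped battens 12 mm thick and 124 mm long, whose tops are 52 mm above the bench (slot 40 mm deep). Two slots hold gable fronts like the one to move; the third is free
- free_slot (a point): middle of the floor of the rack's free slot, 12 mm above the bench; axes as the rack's: x across the slot, y along it, z up
- gable_p_mid (a point): another gable front, standing in the rack; its point is 147 mm above the bench; origin at its middle. Leave it
- gable_q_mid (a point): another gable front, standing in the rack, same as p. Leave it
- toy_car_mid (a point): wooden toy car, 115 by 66 by 64 mm high, on the bench near the robot; origin at its middle. Leave it
- tin_mid (a point): varnish tin, 84 mm across, 110 mm high, on the bench beyond the deck; origin at its middle. Leave it
- mallet_mid (a point): wooden mallet lying on the bench, about 230 mm long, head 105 by 62 by 56 mm high; origin at the side of the head where the handle enters. Leave it
Things that resemble listed ones, but are neither listed nor needed, are in the scene too. Leave any green or purple look-alike of the part that bears wall_a_mid alone.

How it is judged:
On the way, in this order (a step that is already met when the one before it is completed fails the run):
1. the gable front has been drawn up clear of the carriage (height (world z) of gable_mid above 0.15 m), for 0.1 s.
2. the gable front stands down in the rack's free slot (z of gable_mid in the frame of rack between 0.074 and 0.085 m and y of gable_mid in the frame of rack between -0.03 and 0.03 m and horizontal distance between gable_mid and free_slot below 0.035 m and angle between gable_mid's own z axis and vertical below 0.2 rad and angle between the x axis of gable_mid and the x axis of rack, either way round below 0.25 rad), for 0.2 s.
At the end, for the whole second after the job is handed in: Gable front down in the rack's free slot: within 35 mm of its middle, foot at most 5 mm up, tilt < 0.2 rad. Carriage at rest, end plate within 5 mm of the cabinet, skew < 0.04 rad. Three low walls fully down in its slots, tilt < 0.2 rad, within 15 mm of its centre line (all of step 2 and x of carriage in the frame of mouth above -0.005 m and angle between the x axis of carriage and the x axis of mouth, either way round below 0.04 rad and angle between carriage's own z axis and vertical below 0.04 rad and z of wall_a_mid in the frame of carriage between 0.05 and 0.064 m and y of wall_a_mid in the frame of carriage between -0.015 and 0.015 m and angle between each of wall_a_mid, wall_b_mid, wall_c_mid's own z axis and vertical below 0.2 rad and z of wall_b_mid in the frame of carriage between 0.05 and 0.064 m and y of wall_b_mid in the frame of carriage between -0.015 and 0.015 m and z of wall_c_mid in the frame of carriage between 0.05 and 0.064 m and y of wall_c_mid in the frame of carriage between -0.015 and 0.015 m and linear speed of carriage below 0.01 m/s and contact force between the fingers and carriage below 0.5 N); the robot touches nothing.
It fails at once if the carriage is forced: the gripper presses on it with more than 80 N (contact force between any of the fingers, the arm and carriage above 80 N).
It fails at once if the gable front is dropped (moves faster than 0.55 m/s while not held) (linear speed of gable above 0.55 m/s and contact force between the fingers and gable below 0.2 N).
It fails at once if another gable front, the toy car, the tin or the mallet is moved more than 25 mm or tipped (distance of any of gable_p_mid, gable_q_mid, toy_car_mid, tin_mid, mallet_mid from where it was at the start of the episode above 0.025 m or angle between any of gable_p_mid, gable_q_mid, toy_car_mid, tin_mid, mallet_mid's own z axis and vertical above 0.4 rad).
It also fails if it takes over 61 s, if anything falls off the work surface, if the arm or the gripper's body presses on something with over 40 N, if the wrist force passes 120 N, or if a joint passes its speed limit or range.

## Robot

A 6-joint arm with a two-finger parallel gripper is mounted at the origin on the work surface. World frame = base frame: x ahead of the robot, y to its left, z up, the work surface at z = 0. Lengths are in m, angles in rad, forces in N, time in s.
With the tool pointing down it reaches from about 0.35 to 0.725 m from the base axis. Payload 6 kg.
Tool frame: the origin (TCP) lies at the very end of the fingers, on their centre line; the grasp point (between the pads) lies 19 mm behind it (robot.grasp_offset is the distance from the TCP to the grasp point, in m); z points along the fingers, x is the direction in which the jaws open and shut, and the axes are right-handed (so a half turn about z gives the same grasp; the last joint's range is limited). The gripper opens to 85 mm and grips with 20 to 120 N. Pads are 22 mm wide; open, the fingers measure 114 mm over their backs; the gripper's body (76 mm by 85 mm) begins 54 mm behind the grasp point. The pads swing forward as they close: fully open they stand 13 mm farther back than shut.
Start: joints at [1.58, 0.04, 0.085, 0, -1.615, -0.334], TCP at [0.191, 0.569, 0.231] pointing down, gripper open.
Joint ranges: [-2.56, 2.56], [-1.29, 2.01], [-1.08, 1.49], [-3.29, 1.98], [-2.81, -0.18], [-2.99, 2.99]. Speed limits (rad/s): [2.57, 2.57, 3.01, 3.14, 3.14, 3.14].

## Interface

Orientations are given as a rotation vector (axis times angle).
In Python, from plant import robot gives the robot as it stands. The module is installed in compiled form; this text tells all that it offers.
- The arm moves only by the tool send_rows, never from a script. Its argument "rows" is a list that holds one entry, the list of rows, each a list of 7 numbers: the turn, a rotation vector about the tool's x, y, z in rad, then the shift along the tool's x, y, z in mm, then the gripper's target within -1 to 1 (fully open at 1, half-way at 0, shut at -1). In form: [[[wx, wy, wz, dx, dy, dz, fingers], ...]]. A call has 1 to 20 rows; each row shifts and turns the pose as measured when the row begins, along the tool's axes as they then stand; what a row does not reach is not made up. A row lasts 1/10 s, in which the tool goes at most 50 mm and 8.59 degrees, less where a joint would pass 70% of its speed; a pose out of reach is approached as far as the arm can. A call with a gripper value outside its range is refused whole. The fingers move at their own pace and stop on an object; the grip force is fixed at half the most. Time passes only in rows, so rows that do not move let the fingers close. It gives the time, the measured TCP pose, the force and the opening at its end, in the units of the state.
- robot.observe(): the state, without advancing time (a new reading comes with each control period).
- robot.read_camera(name): name is "scene" or "top" or "wrist"; returns (picture, depth): 384x512x3 uint8, red, green, blue; 384x512 float32, m along the optical axis (not along the pixel's ray), 0 where there is no reading.
- robot.get_calibration(name): a dict with "intrinsics" (3x3 intrinsics, pixels), "eye" and "orientation" of the camera in the world; the wrist camera has in their place "tool_from_camera" (4x4, takes a point from camera to tool coordinates, whose origin is the TCP and whose axes are the tool frame's). Camera axes: x right, y down, z forward; pixel columns grow to the right and rows downward; lengths in m; the calibration is good to about 2 mm. A picture is of the moment at which its call begins: read the wrist's pose just before it. get_calibration takes no time and is no camera call.
- robot.finish_job(): hands the job in, once; it reports no verdict.
Trained networks look in the newest picture that a camera, given by its name, has taken for a name from the list of things; names that differ only in an ending like _2 or _b are one class to them, and where a whole thing is asked for, a point or a joint stands for the part that bears it (a point fixed in the world has none). Each returns a list of dicts, best first, with "confidence" (0 to 1); they miss things now and then, are a little off and sometimes report something else, mostly with a low value. They report only what shows in the picture. A call takes as long as a camera call. They do not tell look-alikes from the thing itself.
- robot.search_frame(camera, target): "rect" ([left, top, width, height] in pixels, round what is visible of it).
The state is a dict: "time_s": time; "joint_positions": joint angles; "qvel": joint speeds; "tau": joint torques, N m; "tcp_pos": TCP position; "tool_rot": TCP orientation; "wrist_force": force on the tool from outside, world axes, zero at the start; "ft_torque": the same for the moment, N m; "width": finger opening in m.
Only numpy, scipy, OpenCV 4.12 (cv2) and the standard library are available. Lean on these libraries where they do the work, as an engineer would, in place of code of your own. Each camera call takes 0.05 s, during which the arm holds its last target.

## Working session

There is one attempt and no reset: what is moved stays moved. The work goes in short steps, Python scripts to look and compute and a tool call to move; the robot and the scene stay as the last step left them, time stands still between calls to the robot, and variables do not carry over. Pictures are saved under pics/ and viewed, and the job is handed in when it is done.

Besides the shell and the picture viewer there is one more tool, called by a JSON object that holds its "method" and its "body". send_rows: Moves the arm, as the interface text tells. Its arguments: {"type":"object","properties":{"rows":{"type":"array"}},"required":["rows"]}

```bash
mkdir -p pics; cat > h.py <<'E'
import numpy as np, cv2
from plant import robot
from scipy.spatial.transform import Rotation as R
def cam(name):
    s=robot.observe(); im,d=robot.read_camera(name); c=robot.get_calibration(name)
    K=np.array(c["intrinsics"])
    if name=="wrist":
        T=np.eye(4);T[:3,:3]=R.from_rotvec(s["tool_rot"]).as_matrix();T[:3,3]=s["tcp_pos"];T=T@np.array(c["tool_from_camera"])
    else:
        T=np.eye(4);o=np.array(c["orientation"]);T[:3,:3]=o if o.shape==(3,3) else R.from_rotvec(o).as_matrix();T[:3,3]=c["eye"]
    return im,d,K,T
def cloud(d,K,T):
    v,u=np.mgrid[:d.shape[0],:d.shape[1]]
    P=np.stack([(u-K[0,2])/K[0,0]*d,(v-K[1,2])/K[1,1]*d,d],-1)
    W=P@T[:3,:3].T+T[:3,3]; W[d==0]=np.nan
    return W
def save(n,im,s=1): 
    im=im[:,:,::-1]
    cv2.imwrite(n,cv2.resize(im,None,fx=s,fy=s,interpolation=cv2.INTER_CUBIC) if s!=1 else im)
E
python3 - <<'E'
from h import *
s=robot.observe();print(s)
for n in["scene","top","wrist"]:
    im,d,K,T=cam(n);save(f"pics/{n}0.png",im,1.5);np.savez(f"{n}0.npz",im=im,d=d,K=K,T=T)
    print(n,robot.get_calibration(n))
    if n!="wrist":
        for t in["gable_mid","wall_a_mid","carriage","rack","station","free_slot","board_mid"]:
            try:print(t,[(np.round(r["rect"]).tolist(),round(r["confidence"],2)) for r in robot.search_frame(n,t)])
            except Exception as e:print(t,e)
E
```

```text
{'time_s': 0.0, 'joint_positions': array([ 1.57967832e+00,  4.07865262e-02,  8.37932940e-02, -4.38952872e-04,
       -1.61551683e+00, -3.33708988e-01]), 'qvel': array([-1.36727197e-03,  6.04949620e-05, -1.01306761e-03,  1.89797539e-04,
        5.34216290e-04,  5.89716296e-04]), 'tau': array([ 6.03889330e-04, -3.68211937e+01,  3.47419202e+01,  6.93198502e+00,
       -5.38478693e-03,  4.11164223e-06]), 'tcp_pos': array([0.19130764, 0.56832713, 0.23028841]), 'tool_rot': array([ 1.83223802e+00, -2.55030395e+00,  1.80238484e-03]), 'wrist_force': array([0.64902338, 0.04369187, 0.33180763]), 'ft_torque': array([ 0.0123098 , -0.01806426, -0.05364646]), 'width': 0.08550860444167012}
scene {'intrinsics': array([[487.77124092,   0.        , 258.10541366],
       [  0.        , 487.77124092, 192.66035513],
       [  0.        ,   0.        ,   1.        ]]), 'eye': array([1.63071955, 0.33544418, 0.83766354]), 'orientation': array([-1.48856028, -1.8341911 ,  0.97457935])}
gable_mid [([205.0, 163.0, 12.0, 59.0], 0.63)]
wall_a_mid [([174.0, 151.0, 38.0, 22.0], 0.98), ([124.0, 238.0, 20.0, 49.0], 0.
[... 788 characters left out ...]
0, 60.0, 65.0], 0.89)]
station [([227.0, 127.0, 264.0, 117.0], 0.65)]
free_slot [([126.0, 250.0, 46.0, 7.0], 0.65)]
board_mid [([236.0, 178.0, 88.0, 58.0], 0.83)]
wrist {'intrinsics': array([[322.83497844,   0.        , 251.21520658],
       [  0.        , 322.83497844, 191.79235323],
       [  0.        ,   0.        ,   1.        ]]), 'tool_from_camera': array([[ 9.99999749e-01, -5.31564932e-04, -4.67899064e-04,
         9.98566049e-04],
       [ 6.47857579e-04,  9.53511520e-01,  3.01355873e-01,
        -7.77361473e-02],
       [ 2.85956934e-04, -3.01356100e-01,  9.53511625e-01,
        -1.43499085e-01],
       [ 0.00000000e+00,  0.00000000e+00,  0.00000000e+00,
         1.00000000e+00]])}
```

View pics/scene0.png

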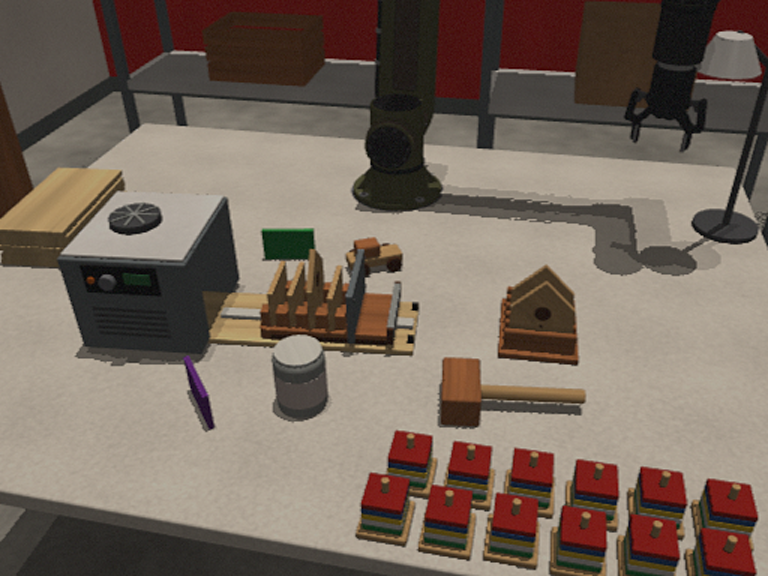

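View pics/top0.png

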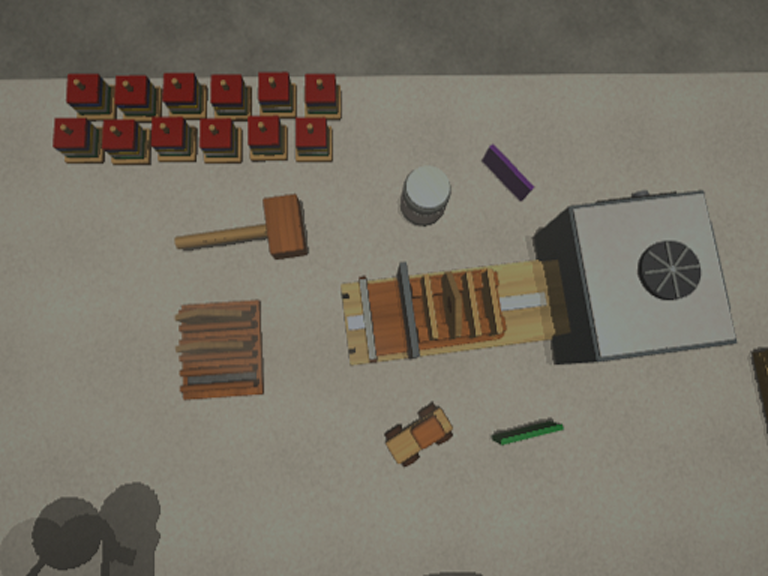

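The top view shows four boards in the carriage at pixel columns about 430, 448, 470 and 490 (row 303, 1.5x scale). The one at 448 is tallest. The rack is at (220,350), with its lowest slot, at row 380, looking empty. Next I'll measure these from the depth images.

```bash
cat > m.py <<'E'
from h import *
def rect(W,mask):
    p=W[mask][:,:2]; p=p[np.isfinite(p).all(1)]
    (c,s,a)=cv2.minAreaRect((p*1000).astype(np.float32)); return np.round(c,1),np.round(s,1),round(a,1),len(p),p
E
python3 - <<'E'
from m import *
f=np.load("top0.npz");W=cloud(f["d"],f["K"],f["T"]);im=f["im"]
def reg(x0,y0,x1,y1):
    m=np.zeros(W.shape[:2],bool);m[int(y0/1.5):int(y1/1.5),int(x0/1.5):int(x1/1.5)]=1;return m
z=W[...,2]
print("bench z",np.nanmedian(z[reg(300,400,380,440)]))
def go(n,r,lo,hi):
    m=reg(*r)&(z>lo)&(z<hi); 
    if m.sum()<5: print(n,m.sum());return
    c,s,a,k,p=rect(W,m);print(n,c,s,a,k,"z",np.round(np.nanpercentile(z[m],[5,50,95]),3))
go("cab",(560,180,745,365),.215,.24)
go("plate",(390,255,425,365),.11,.14)
go("board",(350,265,385,370),.045,.07)
go("walls",(415,255,440,350),.085,.12)
go("gable",(425,255,468,350),.13,.18)
go("wall2",(455,255,480,350),.085,.12)
go("wall3",(480,255,510,350),.085,.12)
go("deck",(340,255,560,370),.005,.02)
go("rackbase",(175,290,270,405),.005,.06)
go("gp",(170,290,270,340),.075,.16)
go("gq",(170,325,270,365),.075,.16)
go("low",(175,365,270,405),.04,.06)
go("car",(380,395,460,470),.02,.08)
go("green",(485,410,570,450),.02,.12)
E
python3 - <<'E'
import cv2
a=cv2.imread("pics/top0.png")
b=cv2.imread("pics/scene0.png")
cv2.imwrite("pics/c1.png",cv2.resize(a[250:380,330:580],None,fx=3,fy=3))
cv2.imwrite("pics/c2.png",cv2.resize(a[280:420,160:290],None,fx=4,fy=4))
cv2.imwrite("pics/c3.png",cv2.resize(b[220:380,200:440],None,fx=3,fy=3))
E
```

```text
bench z 0.0005152280383194929
cab [ 614.5 -345.3] [88.7 88.7] 7.0 1249 z [0.219 0.221 0.225]
plate [575.9  43.3] [157.1  13.8] 6.1 348 z [0.116 0.125 0.128]
board [567.8 110.7] [150.1  12. ] 6.2 268 z [0.056 0.059 0.062]
walls [582.9   4.9] [109.   10.6] 6.3 207 z [0.092 0.104 0.108]
gable [584.4 -31.2] [79.5 10.6] 6.3 186 z [0.132 0.148 0.167]
wall2 [583.8 -57.1] [ 42.3 112.1] 85.1 246 z [0.087 0.104 0.109]
wall3 [ 585.5 -101.6] [ 35.3 110.7] 81.6 248 z [0.089 0.104 0.107]
deck [583.8 -42.8] [406.6 209.2] 88.4 3037 z [0.009 0.013 0.017]
rackbase [528.1 373.4] [190.5 165.6] 4.7 2844 z [0.01  0.023 0.054]
gp [577.  375.2] [ 11.  108.6] 2.6 285 z [0.082 0.113 0.143]
gq [525.  372.4] [ 10.2 108.5] 2.5 258 z [0.084 0.116 0.144]
low [473.2 370.9] [ 39.  124.5] 2.4 468 z [0.046 0.051 0.055]
car [365.5  25.9] [ 66.4 114.8] 30.1 997 z [0.027 0.037 0.065]
green [ 365.4 -160.6] [ 11.2 110.6] 12.0 317 z [0.027 0.068 0.073]
```

View pics/c1.png

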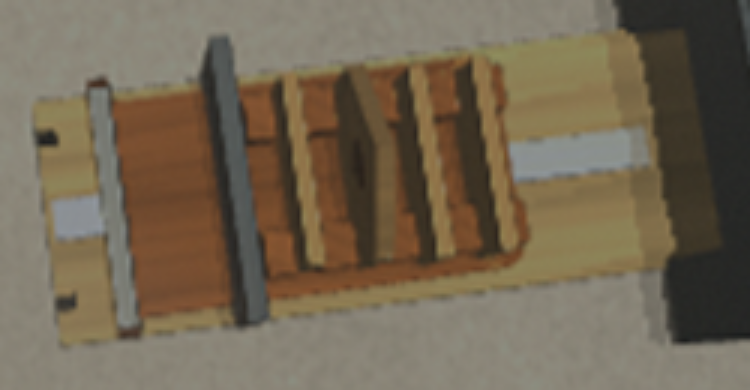

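View pics/c2.png

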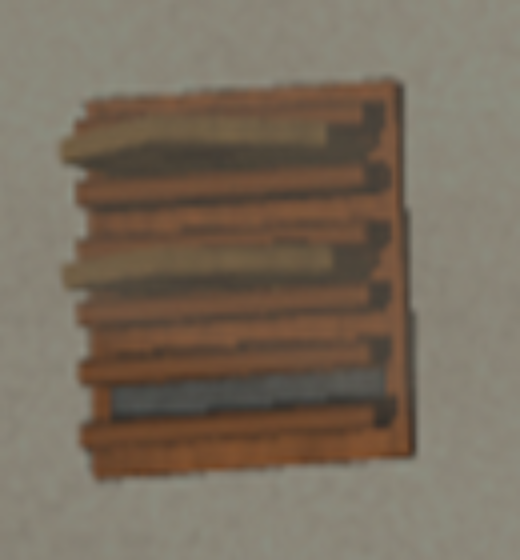

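View pics/c3.png

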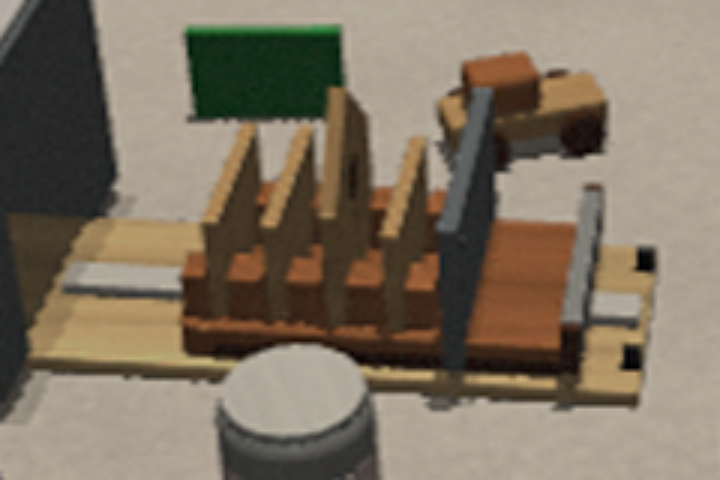

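Could be taken for the gable front (top camera, unscaled pixels):
- The pointed board in the carriage at (299,202).
- The two rack gables at (145,210) and (145,232).
- Low walls at (287,204), (314,202) and (327,202).
- The green board at (352,288) and the purple one at (339,115).

By the description, the target is the pointed board in the carriage, in the second slot from the end plate. The crops show it with its point and dark hole. The free rack slot is the one nearest the robot. First I move above the gable.

{"method": "send_rows", "body": {"rows": [[[0,0,-0.144,0,0,-5,0.2],[0,0,-0.144,0,0,-5,0.2],[0,0,-0.144,0,0,-5,0.2],[0,0,0,20,-10,-2,0.2],[0,0,0,40,-20,0,0.2],[0,0,0,40,-20,0,0.2],[0,0,0,40,-20,0,0.2],[0,0,0,40,-20,0,0.2],[0,0,0,40,-20,0,0.2],[0,0,0,40,-20,0,0.2],[0,0,0,40,-20,0,0.2],[0,0,0,40,-20,0,0.2],[0,0,0,40,-20,0,0.2],[0,0,0,40,-20,0,0.2],[0,0,0,40,-20,0,0.2],[0,0,0,40,-20,0,0.2],[0,0,0,30,-20,0,0.2],[0,0,0,20,-10,0,0.2],[0,0,0,0,0,0,0.2]]]}}

```text
time_s: 2.75
tcp_pos: [0.5497, 0.0372, 0.2499]
tool_rot: [-2.357, 2.07, -0.004]
wrist_force: [-0.4, 1.3, -0.5]
width: 0.0513
```

```bash
python3 - <<'E'
from h import *
im,d,K,T=cam("wrist");save("pics/w1.png",im,1.5);np.savez("w1.npz",im=im,d=d,K=K,T=T)
f=np.load("top0.npz");W=cloud(f["d"],f["K"],f["T"]);z=W[...,2]
m=(z>.2)&(z<.26)&(W[...,1]<-.15);p=W[m][:,:2]
print(cv2.minAreaRect((p*1000).astype(np.float32)), np.percentile(z[m],[5,50,95]))
m=(z>.008)&(z<.018)&(W[...,1]<.2)&(W[...,1]>-.25)&(abs(W[...,0]-.58)<.1);p=W[m]
print(np.nanmax(p[:,1]))
E
```

```text
((612.07666015625, -325.3766174316406), (242.83975219726562, 221.66578674316406), 5.833376407623291) [0.20236561 0.20708615 0.22205615]
0.17522330123854551
```

View pics/w1.png

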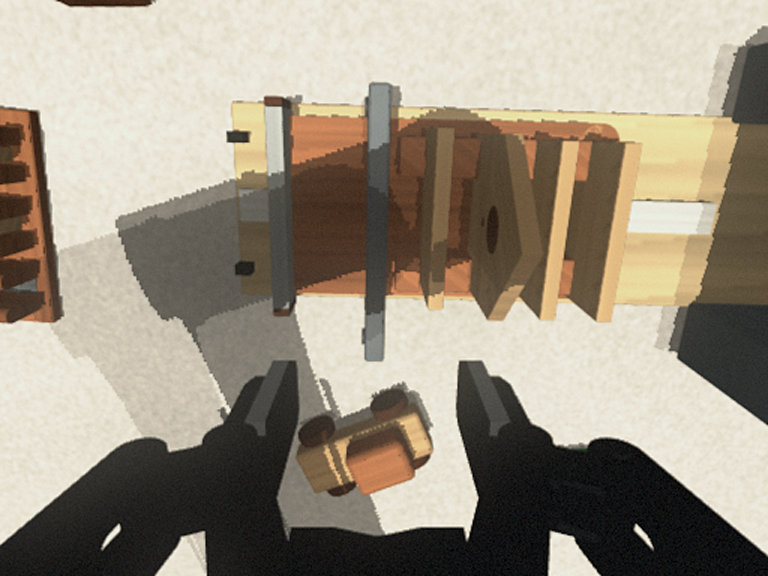

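The wrist view shows the gable, with its hole at (492,230) in the 1.5x picture, between low walls at column 437 and columns 558/615. Its point is at about (541,250). I'll fit it from the depth.

```bash
cat > fit.py <<'E'
from m import *
def run(fn):
    f=np.load(fn);W=cloud(f["d"],f["K"],f["T"]);z=W[...,2]
    B=(abs(W[...,0]-.585)<.075)
    ux=np.array([.1016,-.995])
    o=np.array([.5765,.0373])
    s=(W[...,:2]-o)@ux
    for n,lo,hi,a,b in[("plate",.118,.135,-25,8),("board",.05,.066,-95,-60),("wallA",.098,.11,20,55),("gable",.125,.18,55,95),("gablemid",.118,.128,55,95),("wallB",.098,.11,92,125),("wallC",.098,.11,128,160)]:
        m=(z>lo)&(z<hi)&(s>a/1000)&(s<b/1000)
        if n[0] in"pb": m&=abs(W[...,0]-.575)<.1
        if m.sum()<8: print(n,"few");continue
        c,sz,an,k,p=rect(W,m);print(n,c,sz,an,k,np.round(np.percentile(z[m],[2,50,98]),3), "along %.1f"%(1000*np.median(s[m])))
E
python3 -c "
from fit import run
run('w1.npz');print();run('top0.npz')"
```

```text
plate [574.7  39.7] [156.9  12. ] 6.1 2646 [0.124 0.126 0.127] along -2.6
board [567.2 108.1] [151.5  12.6] 6.2 1881 [0.052 0.059 0.06 ] along -70.7
wallA [582.    2.3] [108.7  10.2] 6.2 1420 [0.1   0.105 0.106] along 35.0
gable [583.7 -33.6] [90.9 10.7] 6.3 2204 [0.126 0.145 0.169] along 68.3
gablemid [583.9 -33.5] [104.1  10.7] 6.1 574 [0.118 0.123 0.128] along 66.7
wallB [584.6 -69.8] [109.   11.4] 6.0 1585 [0.099 0.105 0.106] along 106.0
wallC [ 587.6 -105.3] [109.  11.] 6.1 1675 [0.099 0.104 0.106] along 141.7

plate [576.   42.4] [157.1  12. ] 6.2 327 [0.121 0.125 0.129] along -5.4
board [567.8 110.7] [150.1  12. ] 6.1 267 [0.055 0.059 0.063] along -73.9
wallA [675.3   8.2] [293.   34.3] 6.8 326 [0.099 0.105 0.11 ] along 33.5
gable [584.8 -31.1] [90.  10.6] 6.3 212 [0.126 0.145 0.169] along 67.1
gablemid [584.6 -31.2] [103.   10.5] 6.6 53 [0.118 0.123 0.127] along 65.2
wallB [667.5 -56.3] [275.2  13.1] 7.7 203 [0.099 0.104 0.109] along 103.9
wallC [ 588.7 -102.9] [108.4  11. ] 5.8 193 [0.098 0.104 0.108] along 140.4
```

{"method": "send_rows", "body": {"rows": [[[0,0,0.023,0,0,0,0.1],[0,0,0,25,-10,0,0.1],[0,0,0,25,-10,0,0.1],[0,0,0,20,-7,0,0.1],[0,0,0,4,0,0,0.1],[0,0,0,0,0,0,0.1]]]}}

```text
time_s: 3.4
tcp_pos: [0.5832, -0.028, 0.2514]
tool_rot: [-2.334, 2.091, -0.004]
wrist_force: [-0.0, 0.9, 0.4]
width: 0.0468
```

```bash
cat > st.py <<'E'
from h import *
import sys
def st(tx,ty,tz,yaw):
    s=robot.observe();r=R.from_rotvec(s["tool_rot"]).as_matrix()
    d=np.array([tx,ty,tz])-s["tcp_pos"]
    y=np.degrees(np.arctan2(r[1,0],r[0,0])); D=np.eye(3); a=np.radians(yaw)
    G=np.array([[np.cos(a),np.sin(a),0],[np.sin(a),-np.cos(a),0],[0,0,-1]])
    print("t",s["time_s"],"tcp",np.round(s["tcp_pos"],4),"yaw",round(y,2),"rotvec to goal",np.round(R.from_matrix(r.T@G).as_rotvec(),3))
    print("shift now-axes mm",np.round(r.T@d*1000,1)," goal-axes",np.round(G.T@d*1000,1),"w",s["width"],"F",np.round(s["wrist_force"],1),"q",np.round(s["joint_positions"],2))
if __name__=="__main__": st(*map(float,sys.argv[1:5]))
E
python3 st.py .584 -.0335 .117 -83.9
```

```text
t 3.4 tcp [ 0.5832 -0.028   0.2514] yaw -83.7 rotvec to goal [-0.007  0.003  0.004]
shift now-axes mm [  6.    0.8 134.4]  goal-axes [  5.5  -0.2 134.4] w 0.046791320960929 F [-0.   0.9  0.4] q [ 0.29 -0.01  0.08 -0.   -1.64  1.39]
```

{"method": "send_rows", "body": {"rows": [[[-0.007,0.003,0.004,6,0,10,0.1],[0,0,0,0,0,30,0.1],[0,0,0,0,0,30,0.1],[0,0,0,0,0,20,0.1],[0,0,0,0,0,0,0.1]]]}}

```text
time_s: 3.9
tcp_pos: [0.5824, -0.0295, 0.1575]
tool_rot: [-2.338, 2.095, 0.0]
wrist_force: [-0.8, 0.1, 0.1]
width: 0.0469
```

```bash
python3 st.py .584 -.0335 .117 -83.9; python3 - <<'E'
from h import *
im,d,K,T=cam("wrist");save("pics/w2.png",im,1.5)
E
```

```text
t 3.9 tcp [ 0.5824 -0.0295  0.1575] yaw -83.7 rotvec to goal [-0.001  0.002  0.003]
shift now-axes mm [ 4.2 -1.1 40.5]  goal-axes [ 4.1 -1.2 40.5] w 0.04693638366638843 F [-0.8  0.1  0.1] q [ 0.29 -0.   -0.09 -0.   -1.48  1.39]
```

View pics/w2.png

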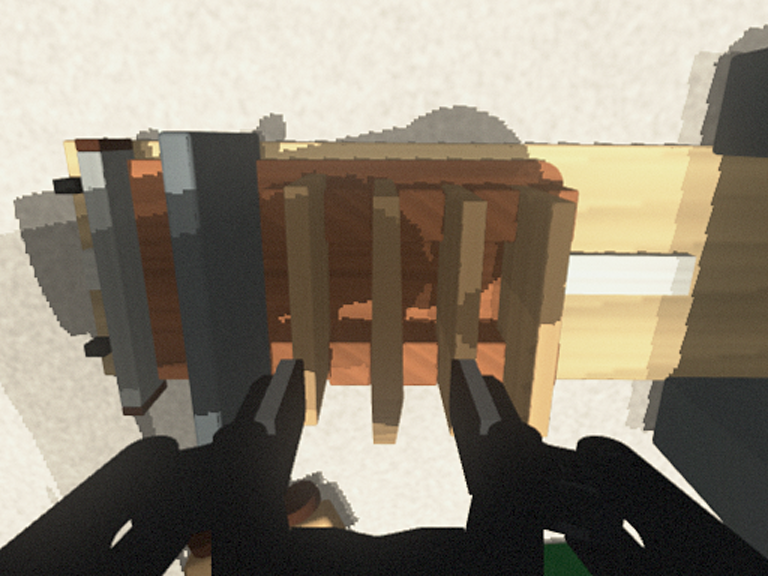

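The fingers straddle the tall board (column 388, against a finger midpoint of about 378), matching the remaining shift of about 4 mm.

{"method": "send_rows", "body": {"rows": [[[0,0,0,5,-1,5,0.1],[0,0,0,0,0,20,0.1],[0,0,0,0,0,13,0.1],[0,0,0,0,0,0,0.1]]]}}

```text
time_s: 4.35
tcp_pos: [0.5872, -0.0342, 0.1252]
tool_rot: [-2.335, 2.088, -0.011]
wrist_force: [-0.1, 1.3, 0.0]
width: 0.047
```

```bash
python3 st.py .584 -.0335 .117 -83.9
```

```text
t 4.35 tcp [ 0.5872 -0.0342  0.1252] yaw -83.61 rotvec to goal [-0.011  0.001  0.005]
shift now-axes mm [-1.1  3.2  8.2]  goal-axes [-1.1  3.1  8.2] w 0.047013062254118894 F [-0.1  1.3  0. ] q [ 0.28  0.01 -0.14  0.   -1.41  1.4 ]
```

{"method": "send_rows", "body": {"rows": [[[-0.011,0,0.004,-1,3,8,0.1],[0,0,0,0,0,0,0.1],[0,0,0,0,0,0,-0.5],[0,0,0,0,0,0,-0.9],[0,0,0,0,0,0,-1],[0,0,0,0,0,0,-1],[0,0,0,0,0,0,-1],[0,0,0,0,0,0,-1]]]}}

```text
time_s: 5.15
tcp_pos: [0.5853, -0.0336, 0.1201]
tool_rot: [-2.335, 2.097, -0.004]
wrist_force: [-0.7, 0.5, -1.0]
width: 0.0091
```

```bash
python3 st.py .584 -.0335 .117 -83.9
```

```text
t 5.15 tcp [ 0.5853 -0.0336  0.1201] yaw -83.85 rotvec to goal [-0.004  0.     0.001]
shift now-axes mm [-0.3  1.3  3.1]  goal-axes [-0.3  1.3  3.1] w 0.009063704550866126 F [-0.7  0.5 -1. ] q [ 0.28  0.02 -0.14  0.   -1.41  1.39]
```

{"method": "send_rows", "body": {"rows": [[[-0.003,0,0,0,0,-6,-1],[0,0,0,0,0,-10,-1],[0,0,0,0,0,-12,-1],[0,0,0,0,0,-15,-1],[0,0,0,0,0,-15,-1],[0,0,0,0,0,-15,-1],[0,0,0,0,0,-15,-1],[0,0,0,0,0,-15,-1],[0,0,0,0,0,-15,-1],[0,0,0,0,0,-15,-1],[0,0,0,0,0,-15,-1],[0,0,0,0,0,-8,-1],[0,0,0,0,0,0,-1]]]}}

```text
time_s: 6.45
tcp_pos: [0.5856, -0.0342, 0.2965]
tool_rot: [-2.331, 2.094, -0.011]
wrist_force: [0.6, 0.7, -0.7]
width: 0.0095
```

```bash
python3 st.py .473 .371 .25 2.5; python3 - <<'E'
from h import *
im,d,K,T=cam("wrist");save("pics/w3.png",im,1.5);np.savez("w3.npz",im=im,d=d,K=K,T=T)
im,d,K,T=cam("scene");save("pics/s3.png",im,1.5);np.savez("s3.npz",im=im,d=d,K=K,T=T)
E
```

```text
t 6.45 tcp [ 0.5856 -0.0342  0.2965] yaw -83.87 rotvec to goal [-0.009 -0.008 -1.507]
shift now-axes mm [-414.9   69.1   45.9]  goal-axes [ -94.8 -409.7   46.5] w 0.009509128807273998 F [ 0.6  0.7 -0.7] q [ 0.28  0.01  0.17  0.   -1.72  1.39]
```

View pics/s3.png

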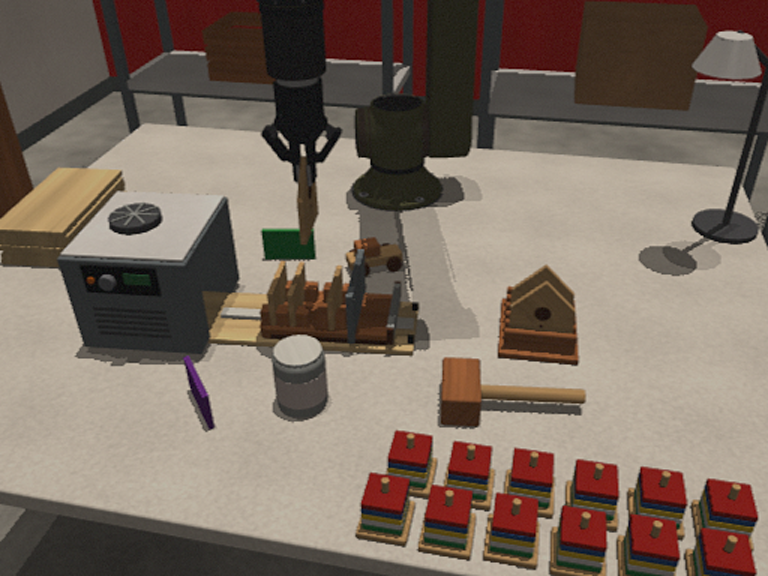

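View pics/w3.png

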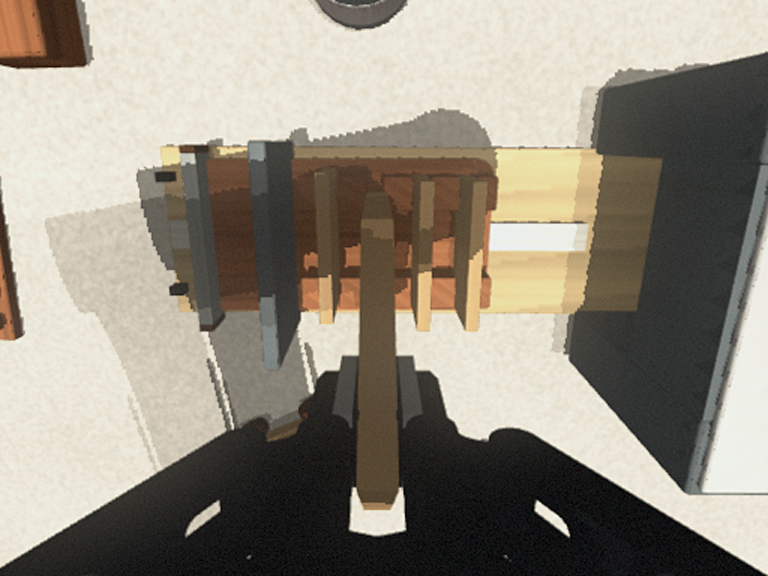

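The gable is out and the three walls still stand. Now to the rack.

{"method": "send_rows", "body": {"rows": [[[0,0,0,-15,2,0,-1],[0,0,0,-30,5,0,-1],[0,0,0,-35,6,0,-1],[0,0,0,-35,6,0,-1],[0,0,0,-35,6,0,-1],[0,0,0,-35,6,0,-1],[0,0,0,-35,6,0,-1],[0,0,0,-35,6,0,-1],[0,0,0,-35,6,0,-1],[0,0,0,-35,6,0,-1],[0,0,0,-35,6,0,-1],[0,0,0,-30,4,0,-1],[0,0,0,-15,2,0,-1],[0,0,0,0,0,0,-1]]]}}

```text
time_s: 7.95
tcp_pos: [0.4612, 0.382, 0.2785]
tool_rot: [2.328, -2.087, -0.005]
wrist_force: [0.3, -0.4, -1.3]
width: 0.0094
```

{"method": "send_rows", "body": {"rows": [[[0,0,-0.08,0,0,0,-1],[0,0,-0.14,0,0,0,-1],[0,0,-0.14,0,0,0,-1],[0,0,-0.14,0,0,0,-1],[0,0,-0.14,0,0,0,-1],[0,0,-0.14,0,0,0,-1],[0,0,-0.14,0,0,0,-1],[0,0,-0.14,0,0,0,-1],[0,0,-0.14,0,0,0,-1],[0,0,-0.14,0,0,0,-1],[0,0,-0.12,0,0,0,-1],[0,0,-0.05,0,0,0,-1],[0,0,0,0,0,0,-1]]]}}

```text
time_s: 9.25
tcp_pos: [0.4617, 0.3715, 0.2748]
tool_rot: [3.121, 0.161, -0.027]
wrist_force: [-0.2, -0.1, -0.5]
width: 0.009
```

```bash
python3 st.py .473 .371 .25 2.5; python3 - <<'E'
from h import *
im,d,K,T=cam("wrist");save("pics/w4.png",im,1.5);np.savez("w4.npz",im=im,d=d,K=K,T=T)
E
```

```text
t 9.25 tcp [0.4617 0.3715 0.2748] yaw 5.9 rotvec to goal [0.016 0.018 0.059]
shift now-axes mm [11.7  1.3 24.6]  goal-axes [11.3  1.  24.8] w 0.009034863604749652 F [-0.2 -0.1 -0.5] q [ 1.01  0.05  0.18 -0.01 -1.72  2.23]
```

View pics/w4.png

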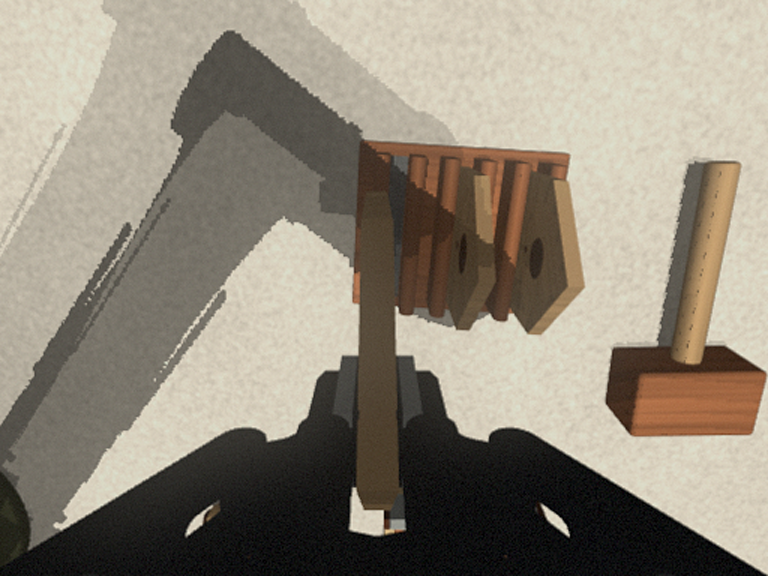

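```bash
cat > rk.py <<'E'
from m import *
def rk(fn):
    f=np.load(fn);W=cloud(f["d"],f["K"],f["T"]);z=W[...,2]
    a=np.radians(2.5);e=np.array([np.cos(a),np.sin(a)])
    s=(W[...,:2]-np.array([.473,.371]))@e*1000
    t=(W[...,:2]-np.array([.473,.371]))@np.array([-e[1],e[0]])*1000
    for n,lo,hi,a,b in[("gp",.09,.16,80,130),("gq",.09,.16,35,75),("batt",.044,.058,-35,35),("b1",.046,.058,5,25),("b0",.046,.058,-25,-5)]:
        m=(z>lo)&(z<hi)&(s>a)&(s<b)&(abs(t)<75)
        if m.sum()<8: print(n,"few");continue
        c,sz,an,k,p=rect(W,m);print(n,c,sz,an,k,"s %.1f t %.1f"%(np.median(s[m]),np.median(t[m])))
    # held gable
    m=(z>.2)&(z<.34)&(abs(t)<70)&(abs(s+10)<25)
    P=W[m]; P=P[P[:,2]<.3]
    if len(P)>20: print("held",len(P),np.round(np.percentile(P,[1,50,99],axis=0),4).tolist())
E
python3 -c "
from rk import rk
rk('w4.npz');print();rk('top0.npz')"
```

```text
gp [575.7 373.8] [ 11.3 110. ] 2.4 2304 s 98.1 t 4.5
gq [523.8 371.6] [ 10.7 110. ] 2.3 1751 s 47.9 t 6.4
batt [480.2 369.7] [ 55.6 124.4] 2.5 1795 s 12.7 t 14.3
b1 [485.3 369.8] [ 12.  124.3] 2.5 1089 s 11.9 t 3.7
b0 [456.3 417. ] [12.  27.8] 2.4 265 s -14.6 t 47.3
held 3585 [[0.4444, 0.3236, 0.2137], [0.4584, 0.3997, 0.2873], [0.4789, 0.4226, 0.2998]]

gp [577.  374.4] [ 11.  105.5] 2.6 247 s 102.1 t -7.6
gq [525.  372.5] [ 10.2 108.2] 2.5 235 s 51.8 t -10.1
batt [480.9 371.2] [ 54.3 124.5] 2.4 507 s 8.9 t -0.4
b1 [486.7 371.5] [ 11.9 124.5] 2.6 223 s 13.5 t -1.5
b0 [459.8 370. ] [ 11.9 122.7] 2.4 225 s -13.3 t -0.1
```

{"method": "send_rows", "body": {"rows": [[[0.016,0.018,0.059,10,2,10,-1],[0,0,0,0,0,20,-1],[0,0,0,0,0,20,-1],[0,0,0,0,0,10,-1],[0,0,0,0,0,0,-1]]]}}

```text
time_s: 9.8
tcp_pos: [0.4726, 0.3684, 0.2135]
tool_rot: [-3.14, -0.047, -0.003]
wrist_force: [0.5, 0.1, -1.4]
width: 0.0091
```

```bash
python3 st.py .4718 .3697 .155 2.45; python3 - <<'E'
from h import *
im,d,K,T=cam("wrist");save("pics/w5.png",im,1.5);np.savez("w5.npz",im=im,d=d,K=K,T=T)
from rk import rk
rk("w5.npz")
E
```

```text
t 9.8 tcp [0.4726 0.3684 0.2135] yaw 1.73 rotvec to goal [-0.002 -0.002 -0.013]
shift now-axes mm [-0.9 -1.2 58.5]  goal-axes [-0.8 -1.3 58.5] w 0.00913262478324237 F [ 0.5  0.1 -1.4] q [ 1.    0.03  0.05  0.   -1.58  2.18]
gp [575.5 374. ] [ 11.3 109. ] 2.3 3618 s 98.1 t 5.0
gq [523.7 371.6] [ 10.9 109.2] 2.1 2580 s 48.0 t 7.3
batt [480.2 369.7] [ 55.7 123.9] 2.5 2855 s 10.7 t 11.9
b1 [485.5 370. ] [ 10.4 123.9] 2.8 1003 s 13.5 t 16.1
b0 [458.4 368.8] [ 12.  123.8] 2.4 1254 s -15.4 t 12.7
held 20175 [[0.4386, 0.3546, 0.2108], [0.4681, 0.3789, 0.269], [0.487, 0.4171, 0.2994]]
```

View pics/w5.png

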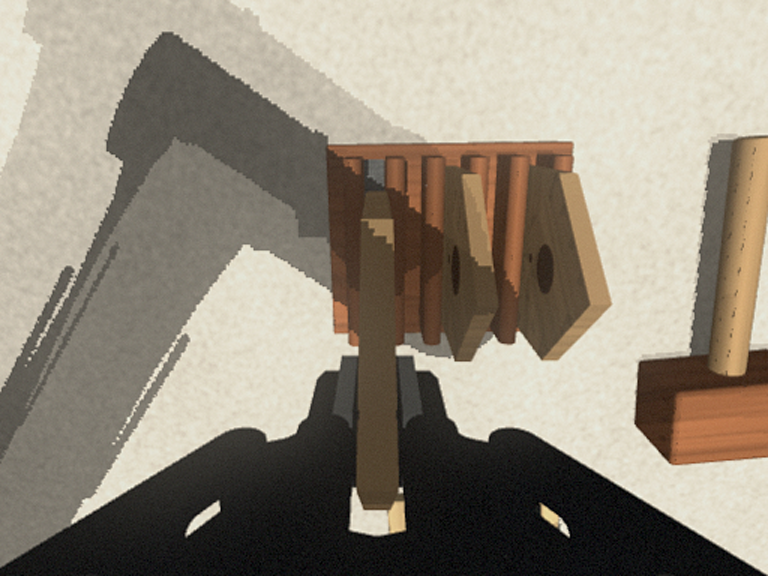

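{"method": "send_rows", "body": {"rows": [[[-0.002,-0.002,-0.013,-1,-1,15,-1],[0,0,0,0,0,20,-1],[0,0,0,0,0,15,-1],[0,0,0,0,0,0,-1]]]}}

```text
time_s: 10.25
tcp_pos: [0.4726, 0.3706, 0.1642]
tool_rot: [-3.137, -0.07, -0.006]
wrist_force: [-0.7, -0.7, -0.9]
width: 0.0094
```

```bash
python3 st.py .4720 .3697 .100 2.45; python3 - <<'E'
from h import *
im,d,K,T=cam("wrist");save("pics/w6.png",im,1.5);np.savez("w6.npz",im=im,d=d,K=K,T=T)
from rk import rk
rk("w6.npz")
E
```

```text
t 10.25 tcp [0.4726 0.3706 0.1642] yaw 2.56 rotvec to goal [-0.003 -0.004  0.002]
shift now-axes mm [-0.8  1.1 64.2]  goal-axes [-0.6  0.9 64.2] w 0.00936322723295076 F [-0.7 -0.7 -0.9] q [ 1.    0.04 -0.04  0.   -1.49  2.19]
gp [575.6 374.2] [ 11.8 108.9] 2.3 6042 s 98.0 t 5.5
gq [523.7 371.3] [ 10.8 110.3] 2.4 4144 s 47.2 t 8.1
batt [480.1 372.8] [ 55.7 117.7] 2.5 3909 s 10.2 t 15.9
b1 [485.2 378.6] [ 11.9 106.5] 2.8 1392 s 13.3 t 20.5
b0 [457.7 377.5] [ 11.8 106.5] 2.0 1716 s -14.7 t 15.6
held 16663 [[0.4384, 0.3582, 0.2011], [0.465, 0.3809, 0.2303], [0.487, 0.3874, 0.2538]]
```

View pics/w6.png

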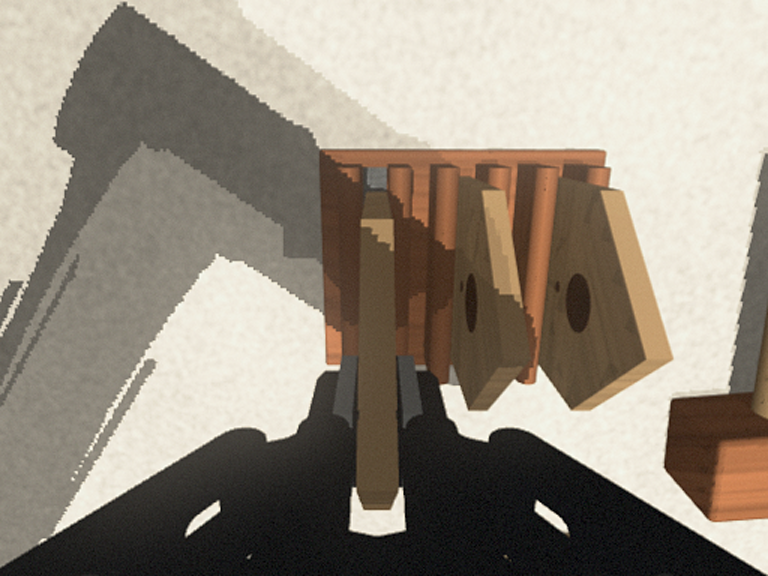

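The gable's foot lines up with the slot (slot column 376, board 376). Lowering.

{"method": "send_rows", "body": {"rows": [[[-0.003,-0.004,0,-0.7,0.5,15,-1],[0,0,0,0,0,15,-1],[0,0,0,0,0,12,-1],[0,0,0,0,0,0,-1]]]}}

```text
time_s: 10.7
tcp_pos: [0.4729, 0.371, 0.1217]
tool_rot: [-3.138, -0.07, -0.004]
wrist_force: [-1.1, 0.7, -1.2]
width: 0.0094
```

```bash
python3 st.py .4720 .3697 .100 2.45
```

```text
t 10.7 tcp [0.4729 0.371  0.1217] yaw 2.57 rotvec to goal [-0.003 -0.002  0.002]
shift now-axes mm [-1.   1.3 21.7]  goal-axes [-0.9  1.2 21.7] w 0.009435653452401289 F [-1.1  0.7 -1.2] q [ 1.    0.05 -0.1   0.   -1.41  2.19]
```

{"method": "send_rows", "body": {"rows": [[[-0.003,0,0,-0.8,0.5,8,-1],[0,0,0,0,0,6,-1],[0,0,0,0,0,5,-1],[0,0,0,0,0,3,-1],[0,0,0,0,0,3,-1],[0,0,0,0,0,0,-1]]]}}

```text
time_s: 11.3
tcp_pos: [0.4737, 0.3708, 0.0987]
tool_rot: [-3.14, -0.071, -0.011]
wrist_force: [-0.2, -0.1, -1.5]
width: 0.0094
```

```bash
python3 st.py .4720 .3697 .098 2.45
```

```text
t 11.3 tcp [0.4737 0.3708 0.0987] yaw 2.6 rotvec to goal [-0.001 -0.007  0.003]
shift now-axes mm [-1.7  1.   0.7]  goal-axes [-1.7  1.1  0.7] w 0.009430065372904665 F [-0.2 -0.1 -1.5] q [ 1.    0.06 -0.13  0.01 -1.37  2.19]
```

{"method": "send_rows", "body": {"rows": [[[0,-0.006,0,-1,0,2,-1],[0,0,0,0,0,2,-1],[0,0,0,0,0,2,-1]]]}}

```text
time_s: 11.6
tcp_pos: [0.4741, 0.3711, 0.0978]
tool_rot: [-3.137, -0.072, -0.009]
wrist_force: [-4.9, -2.9, 10.2]
width: 0.0091
```

```bash
python3 st.py .4720 .3697 .098 2.45; python3 - <<'E'
from h import *
im,d,K,T=cam("scene");save("pics/s7.png",im[150:270,300:420],5);np.savez("s7.npz",im=im,d=d,K=K,T=T)
E
```

```text
t 11.6 tcp [0.4741 0.3711 0.0978] yaw 2.64 rotvec to goal [-0.003 -0.006  0.003]
shift now-axes mm [-2.1  1.3 -0.2]  goal-axes [-2.1  1.4 -0.2] w 0.009076440869777186 F [-4.9 -2.9 10.2] q [ 1.    0.07 -0.13  0.   -1.37  2.19]
```

View pics/s7.png

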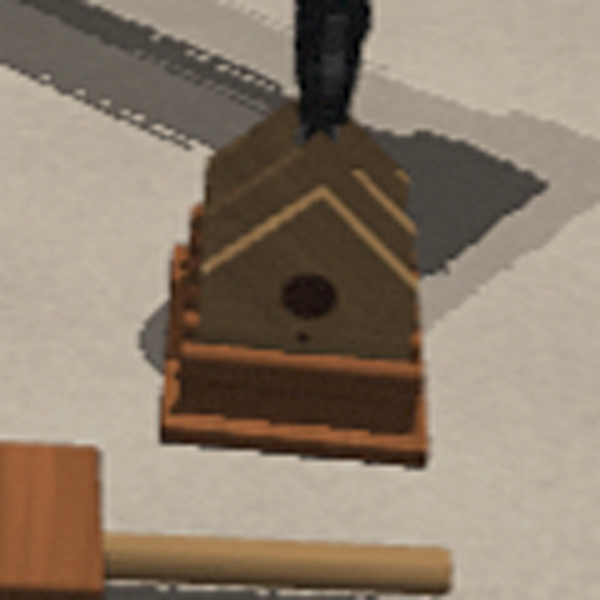

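The gable touched down with 10 N upward at the predicted height, so I release it gently and only partly open.

{"method": "send_rows", "body": {"rows": [[[0,0,0,0,0,-0.5,-0.8],[0,0,0,0,0,0,-0.6],[0,0,0,0,0,0,-0.4],[0,0,0,0,0,0,-0.3],[0,0,0,0,0,0,-0.3]]]}}

```text
time_s: 12.15
tcp_pos: [0.474, 0.3714, 0.0979]
tool_rot: [-3.137, -0.072, -0.008]
wrist_force: [-0.1, 1.1, -0.2]
width: 0.0295
```

{"method": "send_rows", "body": {"rows": [[[0,0,0,-1,0,-5,-0.3],[0,0,0,0,0,-20,-0.3],[0,0,0,0,0,-30,-0.3],[0,0,0,0,0,-40,-0.3],[0,0,0,0,0,-40,-0.3],[0,0,0,0,0,-20,-0.3],[0,0,0,0,0,0,-0.3]]]}}

```text
time_s: 12.85
tcp_pos: [0.4717, 0.3695, 0.2589]
tool_rot: [-3.14, -0.071, -0.006]
wrist_force: [-0.5, -0.3, 0.8]
width: 0.0296
```

```bash
python3 st.py .563 .15 .20 -84.1; python3 - <<'E'
from h import *
im,d,K,T=cam("wrist");save("pics/w8.png",im,1.5);np.savez("w8.npz",im=im,d=d,K=K,T=T)
im,d,K,T=cam("scene");save("pics/s8.png",im,1.5);np.savez("s8.npz",im=im,d=d,K=K,T=T)
from m import rect
f=np.load("w8.npz");W=cloud(f["d"],f["K"],f["T"]);z=W[...,2]
for lo,hi in[(.08,.16),(.12,.145),(.08,.1)]:
    m=(z>lo)&(z<hi)&(abs(W[...,0]-.472)<.025)&(abs(W[...,1]-.37)<.08)
    print(rect(W,m)[:4],np.percentile(z[m],[1,99]))
E
```

```text
t 12.85 tcp [0.4717 0.3695 0.2589] yaw 2.61 rotvec to goal [-0.004 -0.002  1.513]
shift now-axes mm [ 81.  223.5  59. ]  goal-axes [227.8 -68.2  58.9] w 0.029579316598172378 F [-0.5 -0.3  0.8] q [ 1.    0.04  0.13  0.   -1.66  2.19]
(array([474.3, 368.7]), array([  9.7, 108.9]), 2.4, 1217) [0.09276199 0.14704355]
(array([474.4, 368. ]), array([ 9.5, 56.2]), 2.4, 603) [0.12042247 0.14468339]
(array([474.1, 368.7]), array([  9.4, 108.9]), 2.4, 141) [0.08826839 0.09994946]
```

View pics/w8.png

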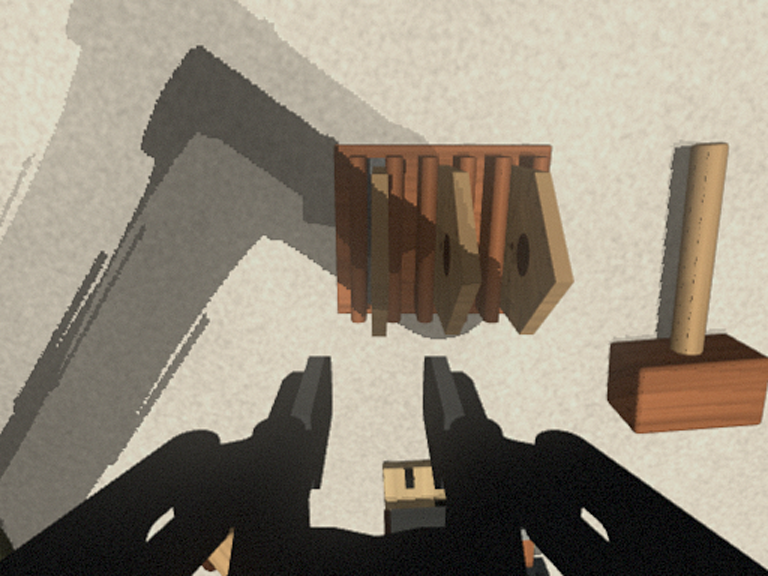

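View pics/s8.png

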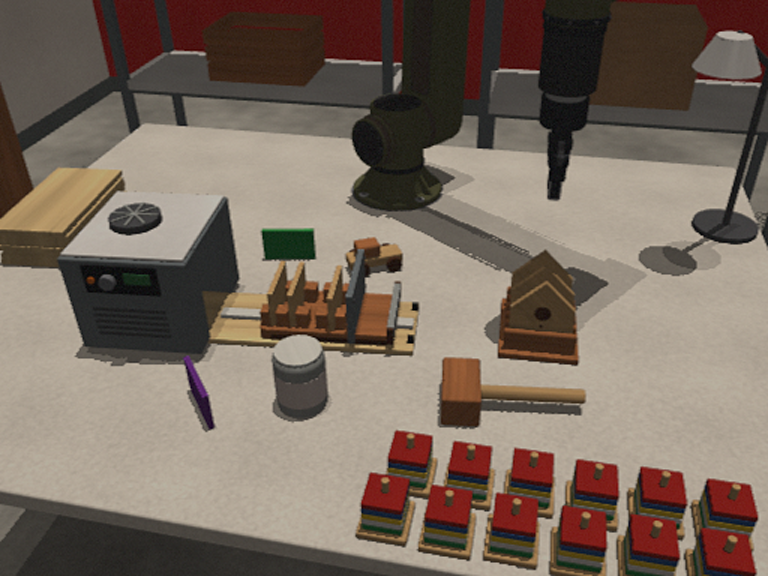

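The gable stands in the free slot: point at 0.147 m, centre (474, 369) mm, angle 2.4°. Next I turn, close the fingers and go behind the push board.

{"method": "send_rows", "body": {"rows": [[[0,0,0.08,0,0,0,-1],[0,0,0.145,0,0,0,-1],[0,0,0.145,0,0,0,-1],[0,0,0.145,0,0,0,-1],[0,0,0.145,0,0,0,-1],[0,0,0.145,0,0,0,-1],[0,0,0.145,0,0,0,-1],[0,0,0.145,0,0,0,-1],[0,0,0.145,0,0,0,-1],[0,0,0.145,0,0,0,-1],[0,0,0.145,0,0,0,-1],[0,0,0,0,0,0,-1]]]}}

```text
time_s: 14.15
tcp_pos: [0.4649, 0.3651, 0.2301]
tool_rot: [2.232, -2.157, 0.001]
wrist_force: [-1.0, -1.0, 1.3]
width: -0.0001
```

```bash
python3 st.py .562 .158 .20 -84.1
```

```text
t 14.15 tcp [0.4649 0.3651 0.2301] yaw -88.02 rotvec to goal [ 0.027 -0.026 -0.069]
shift now-axes mm [209.5 -90.9  33.4]  goal-axes [216.  -75.3  30.1] w -0.00014052843665207814 F [-1.  -1.   1.3] q [ 1.    0.05  0.1  -0.01 -1.65  0.6 ]
```

{"method": "send_rows", "body": {"rows": [[[0.027,-0.026,-0.069,0,0,-10,-1],[0,0,0,35,-12,-2,-1],[0,0,0,35,-13,0,-1],[0,0,0,35,-13,0,-1],[0,0,0,35,-13,0,-1],[0,0,0,35,-12,0,-1],[0,0,0,30,-10,0,-1],[0,0,0,10,-4,0,-1],[0,0,0,0,0,0,-1]]]}}

```text
time_s: 15.05
tcp_pos: [0.5673, 0.1534, 0.2298]
tool_rot: [2.366, -2.04, -0.007]
wrist_force: [-1.1, -0.2, 0.1]
width: 0.0003
```

```bash
python3 st.py .562 .158 .20 -84.1;  python3 - <<'E'
from h import *
im,d,K,T=cam("wrist");save("pics/w9.png",im,1.5);np.savez("w9.npz",im=im,d=d,K=K,T=T)
from fit import run
run("w9.npz")
W=cloud(d,K,T);z=W[...,2]
# rail, deck
m=(z>.018)&(z<.023)&(W[...,1]>.12)&(abs(W[...,0]-.565)<.03)
from m import rect
if m.sum()>10: print("rail",rect(W,m)[:4])
E
```

```text
t 15.05 tcp [0.5673 0.1534 0.2298] yaw -81.54 rotvec to goal [ 0.016 -0.008  0.045]
shift now-axes mm [-5.6  4.  29.8]  goal-axes [-5.1  4.8 29.8] w 0.0002882853389996083 F [-1.1 -0.2  0.1] q [ 0.6   0.02  0.06 -0.   -1.63  1.11]
plate [575.   40.3] [157.2  12.9] 6.2 3263 [0.119 0.125 0.127] along -4.7
board [567.8 108.5] [151.1  12.3] 6.1 1885 [0.052 0.059 0.06 ] along -72.3
wallA [582.    2.5] [110.   11.6] 6.6 1813 [0.098 0.104 0.106] along 33.3
gable few
gablemid few
wallB [584.3 -69.6] [109.4  12.7] 6.2 1621 [0.098 0.104 0.106] along 103.6
wallC few
rail (array([562.9, 270.5]), array([300.7,  59.3]), 86.9, 693)
```

View pics/w9.png

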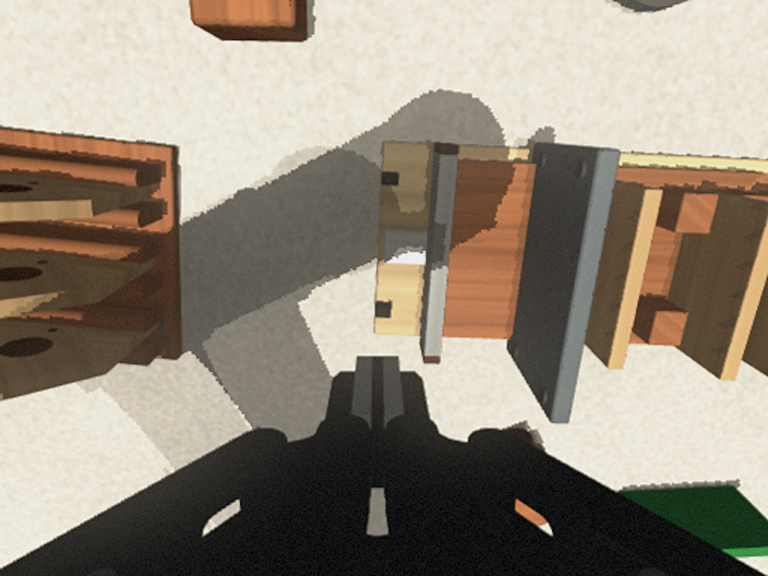

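{"method": "send_rows", "body": {"rows": [[[0.016,-0.008,0.045,-6,5,10,-1],[0,0,0,0,0,40,-1],[0,0,0,0,0,40,-1],[0,0,0,0,0,40,-1],[0,0,0,0,0,25,-1],[0,0,0,0,0,0,-1]]]}}

```text
time_s: 15.7
tcp_pos: [0.5577, 0.1673, 0.0691]
tool_rot: [-2.346, 2.085, 0.002]
wrist_force: [-1.4, -0.7, 0.2]
width: 0.0002
```

```bash
python3 st.py .5623 .158 .038 -84
```

```text
t 15.7 tcp [0.5577 0.1673 0.0691] yaw -83.25 rotvec to goal [-0.002  0.003  0.013]
shift now-axes mm [ 9.9 -3.5 31.1]  goal-axes [ 9.7 -3.6 31.1] w 0.00017628005827467408 F [-1.4 -0.7  0.2] q [ 0.63  0.03 -0.22 -0.   -1.32  1.05]
```

{"method": "send_rows", "body": {"rows": [[[0,0,0.013,4,-3.5,15,-1],[0,0,0,0,0,15,-1],[0,0,0,0,0,3,-1],[0,0,0,0,0,0,-1]]]}}

```text
time_s: 16.1
tcp_pos: [0.5631, 0.1664, 0.0372]
tool_rot: [-2.333, 2.093, -0.001]
wrist_force: [-0.8, -0.1, -0.3]
width: -0.0002
```

```bash
python3 st.py .5643 .1393 .038 -84
```

```text
t 16.1 tcp [0.5631 0.1664 0.0372] yaw -83.79 rotvec to goal [-0.006  0.004  0.004]
shift now-axes mm [27.1  1.7 -0.9]  goal-axes [27.1  1.6 -0.8] w -0.00020721548479748253 F [-0.8 -0.1 -0.3] q [ 0.63  0.07 -0.25 -0.   -1.25  1.05]
```

{"method": "send_rows", "body": {"rows": [[[-0.006,0.004,0.004,12,1.7,0,-1],[0,0,0,12,0,0,-1],[0,0,0,5,0,0,-1],[0,0,0,5,0,0,-1],[0,0,0,5,0,0,-1]]]}}

```text
time_s: 16.6
tcp_pos: [0.5673, 0.1253, 0.0402]
tool_rot: [-2.33, 2.1, -0.001]
wrist_force: [0.3, 3.5, -1.7]
width: -0.0003
```

```bash
cat > pl.py <<'E'
from st import *
# lateral offset from line & along distance
s=robot.observe();p=np.array(s["tcp_pos"][:2])
for a in(6.1,5.8):
    a=np.radians(a);ux=np.array([np.sin(a),-np.cos(a)]);uy=np.array([np.cos(a),np.sin(a)])
    d=p-np.array([.5675,.1083]);print("along board %.1f lateral(+x side) %.1f"%(d@ux*1e3,d@uy*1e3))
F=s["wrist_force"];print("Fpush %.1f"%(-(F[:2]@ux)))
st(.5675,.1083,.038,-84)
E
python3 pl.py
```

```text
along board -17.0 lateral(+x side) 1.6
along board -17.0 lateral(+x side) 1.5
Fpush 3.4
t 16.6 tcp [0.5673 0.1253 0.0402] yaw -84.04 rotvec to goal [-0.004  0.003 -0.001]
shift now-axes mm [17.   1.6  2.2]  goal-axes [17.   1.6  2.2] w -0.0002705425195601718 F [ 0.3  3.5 -1.7] q [ 0.56  0.05 -0.26 -0.   -1.26  1.11]
```

{"method": "send_rows", "body": {"rows": [[[-0.004,0.003,0,8,1.5,1,-1],[0,0,0,12,0,0,-1],[0,0,0,12,0,0,-1],[0,0,0,12,0,0,-1],[0,0,0,12,0,0,-1],[0,0,0,12,0,0,-1],[0,0,0,8,0,0,-1]]]}}

```text
time_s: 17.3
tcp_pos: [0.5748, 0.0461, 0.04]
tool_rot: [-2.332, 2.098, 0.001]
wrist_force: [-1.4, 4.3, 0.7]
width: 0.0002
```

```bash
python3 pl.py; python3 - <<'E'
from h import *
im,d,K,T=cam("wrist");save("pics/w10.png",im,1.5);np.savez("w10.npz",im=im,d=d,K=K,T=T)
im,d,K,T=cam("top");save("pics/t10.png",im[150:270,200:420],3);np.savez("t10.npz",im=im,d=d,K=K,T=T)
E
```

```text
along board 62.6 lateral(+x side) 0.6
along board 62.6 lateral(+x side) 0.9
Fpush 4.4
t 17.3 tcp [0.5748 0.0461 0.04  ] yaw -83.94 rotvec to goal [-0.003  0.003  0.001]
shift now-axes mm [-62.6   0.7   2.2]  goal-axes [-62.6   0.7   2. ] w 0.0002463323901090113 F [-1.4  4.3  0.7] q [ 0.43  0.04 -0.27 -0.   -1.26  1.25]
```

View pics/t10.png

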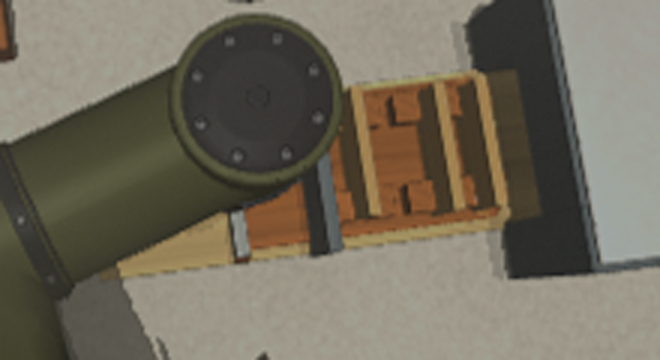

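View pics/w10.png

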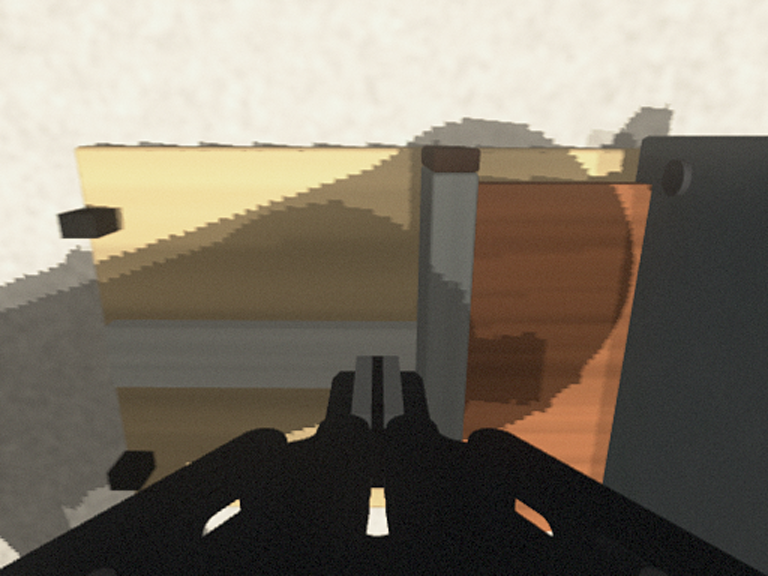

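The carriage slides straight at about 4 N: the rail's edges are level in the wrist view (rows 322 to 388). I'll check the line against the rail itself.

```bash
python3 - <<'E'
from m import *
f=np.load("w10.npz");W=cloud(f["d"],f["K"],f["T"]);z=W[...,2]
for n,lo,hi in(("rail",.0175,.024),("deck",.008,.0155)):
    m=(z>lo)&(z<hi)&(abs(W[...,0]-.57)<.09)&(W[...,1]>.07)&(W[...,1]<.156)
    if n=="rail": m&=abs(W[...,0]-.567)<.02
    c,s,a,k,p=rect(W,m);print(n,c,s,a,k)
    if n=="rail":
        A=np.polyfit(p[:,1],p[:,0],1);print("rail x=%.4f at y=.0461 extrap; slope deg %.2f; x at .12 %.4f"%(np.polyval(A,.0461),np.degrees(np.arctan(A[0])),np.polyval(A,.12)))
m=(z>.05)&(z<.066)&(abs(W[...,0]-.575)<.09)&(W[...,1]>-.0)&(W[...,1]<.06);print(rect(W,m)[:4])
E
```

```text
rail [567.3 106.9] [25.3 76.3] 5.5 5620
rail x=0.5743 at y=.0461 extrap; slope deg -5.65; x at .12 0.5669
deck [567.9 109.2] [151.7  86.6] 3.1 23104
(array([607.7,  42.1]), array([84.2, 39.2]), 5.8, 6864)
```

{"method": "send_rows", "body": {"rows": [[[-0.003,0.003,0,10,0.6,0,-1],[0,0,0,10,0,0,-1],[0,0,0,10,0,0,-1],[0,0,0,10,0,0,-1]]]}}

```text
time_s: 17.8
tcp_pos: [0.5785, 0.0053, 0.0398]
tool_rot: [-2.337, 2.1, 0.001]
wrist_force: [-0.2, 5.1, 0.5]
width: -0.0003
```

```bash
python3 pl.py|head -4
```

```text
along board 103.6 lateral(+x side) 0.0
along board 103.6 lateral(+x side) 0.6
Fpush 5.1
t 17.8 tcp [0.5785 0.0053 0.0398] yaw -83.89 rotvec to goal [0.    0.001 0.002]
```

Still about 5 N and on the line; the nose is entering the mouth.

{"method": "send_rows", "body": {"rows": [[[0,0,0.004,10,0.3,0,-1],[0,0,0,10,0,0,-1],[0,0,0,10,0,0,-1],[0,0,0,10,0,0,-1],[0,0,0,10,0,0,-1]]]}}

```text
time_s: 18.3
tcp_pos: [0.5836, -0.0489, 0.0398]
tool_rot: [-2.332, 2.105, 0.002]
wrist_force: [-0.8, 3.6, 1.0]
width: -0.0003
```

```bash
python3 pl.py; python3 - <<'E'
from h import *
im,d,K,T=cam("wrist");save("pics/w11.png",im,1.5);np.savez("w11.npz",im=im,d=d,K=K,T=T)
im,d,K,T=cam("top");save("pics/t11.png",im[150:270,200:420],3);np.savez("t11.npz",im=im,d=d,K=K,T=T)
E
```

```text
along board 158.0 lateral(+x side) -0.6
along board 158.0 lateral(+x side) 0.2
Fpush 3.7
t 18.3 tcp [ 0.5836 -0.0489  0.0398] yaw -84.14 rotvec to goal [ 0.     0.001 -0.002]
shift now-axes mm [-158.    0.    2.]  goal-axes [-158.    -0.4    1.8] w -0.00028849227401278073 F [-0.8  3.6  1. ] q [ 0.26  0.07 -0.24 -0.   -1.27  1.42]
```

View pics/t11.png

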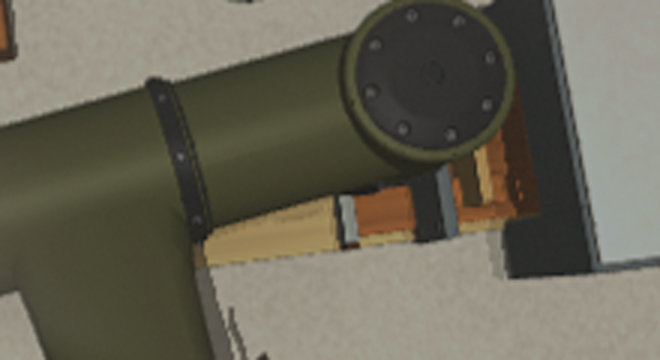

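{"method": "send_rows", "body": {"rows": [[[0,0,0,10,0,0,-1],[0,0,0,10,0,0,-1],[0,0,0,10,0,0,-1],[0,0,0,8,0,0,-1],[0,0,0,6,0,0,-1]]]}}

```text
time_s: 18.9
tcp_pos: [0.5882, -0.0952, 0.0397]
tool_rot: [2.331, -2.105, -0.002]
wrist_force: [0.3, 3.8, 2.0]
width: -0.0005
```

```bash
python3 pl.py; python3 - <<'E'
from h import *
im,d,K,T=cam("wrist");save("pics/w12.png",im,1.5);np.savez("w12.npz",im=im,d=d,K=K,T=T)
E
```

```text
along board 204.6 lateral(+x side) -1.1
along board 204.6 lateral(+x side) -0.0
Fpush 3.7
t 18.9 tcp [ 0.5882 -0.0952  0.0397] yaw -84.17 rotvec to goal [ 0.001  0.001 -0.003]
shift now-axes mm [-2.046e+02 -1.000e-01  1.900e+00]  goal-axes [-204.6   -0.7    1.7] w -0.000471582268069877 F [0.3 3.8 2. ] q [ 0.17  0.09 -0.21 -0.   -1.27  1.5 ]
```

View pics/w12.png

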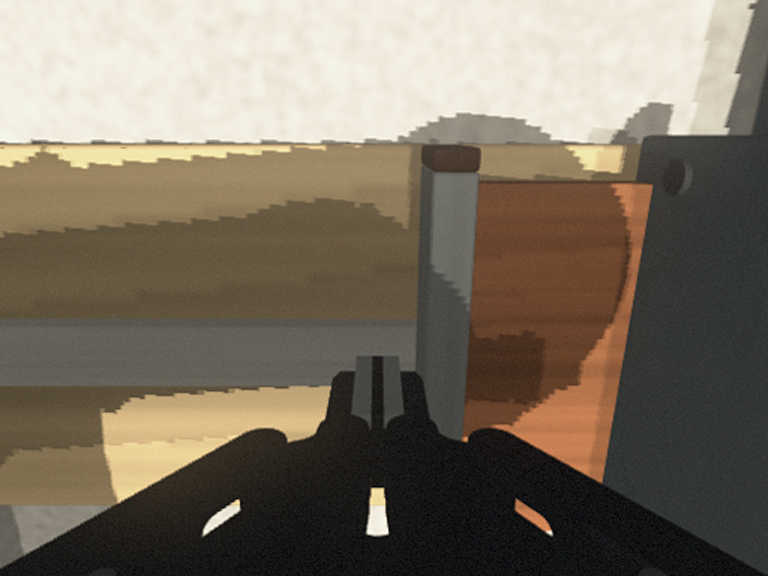

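{"method": "send_rows", "body": {"rows": [[[0,0,0,6,0,0,-1],[0,0,0,6,0,0,-1],[0,0,0,4,0,0,-1],[0,0,0,3,0,0,-1]]]}}

```text
time_s: 19.35
tcp_pos: [0.5901, -0.116, 0.0396]
tool_rot: [2.331, -2.106, -0.002]
wrist_force: [-0.7, 5.2, 0.4]
width: 0.0001
```

```bash
python3 pl.py
```

```text
along board 225.4 lateral(+x side) -1.4
along board 225.4 lateral(+x side) -0.2
Fpush 5.2
t 19.35 tcp [ 0.5901 -0.116   0.0396] yaw -84.19 rotvec to goal [ 0.002  0.001 -0.003]
shift now-axes mm [-2.254e+02 -2.000e-01  1.700e+00]  goal-axes [-225.4   -1.     1.6] w 0.00011859739942324347 F [-0.7  5.2  0.4] q [ 0.14  0.11 -0.2  -0.   -1.27  1.53]
```

{"method": "send_rows", "body": {"rows": [[[0,0,0,3,0,0,-1],[0,0,0,3,0,0,-1]]]}}

```text
time_s: 19.55
tcp_pos: [0.5908, -0.1222, 0.0396]
tool_rot: [2.331, -2.105, -0.003]
wrist_force: [-1.0, 3.8, 1.3]
width: -0.0004
```

{"method": "send_rows", "body": {"rows": [[[0,0,0,3,0,0,-1]]]}}

```text
time_s: 19.65
tcp_pos: [0.5908, -0.1238, 0.0395]
tool_rot: [-2.331, 2.105, 0.006]
wrist_force: [-6.0, 20.3, 8.5]
width: 0.0002
```

{"method": "send_rows", "body": {"rows": [[[0,0,0,2,0,0,-1]]]}}

```text
time_s: 19.75
tcp_pos: [0.5908, -0.1237, 0.0395]
tool_rot: [-2.33, 2.102, 0.011]
wrist_force: [-4.7, 15.1, 6.6]
width: 0.0001
```

```bash
python3 pl.py; python3 - <<'E'
from h import *
im,d,K,T=cam("wrist");save("pics/w13.png",im,1.5);np.savez("w13.npz",im=im,d=d,K=K,T=T)
im,d,K,T=cam("scene");save("pics/s13.png",im[110:260,40:300],3);np.savez("s13.npz",im=im,d=d,K=K,T=T)
E
```

```text
along board 233.1 lateral(+x side) -1.5
along board 233.1 lateral(+x side) -0.3
Fpush 15.5
t 19.75 tcp [ 0.5908 -0.1237  0.0395] yaw -84.12 rotvec to goal [ 0.002  0.007 -0.002]
shift now-axes mm [-233.1   -0.6    3.2]  goal-axes [-233.1   -1.1    1.5] w 5.861988465435887e-05 F [-4.7 15.1  6.6] q [ 0.12  0.12 -0.19 -0.01 -1.27  1.55]
```

View pics/s13.png

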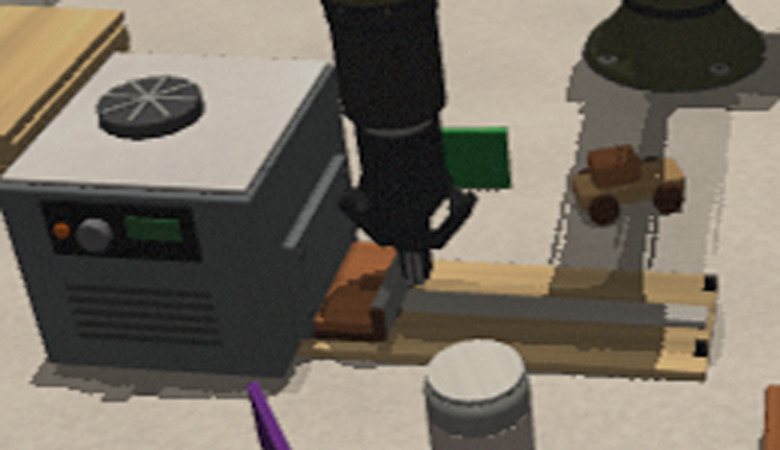

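View pics/w13.png

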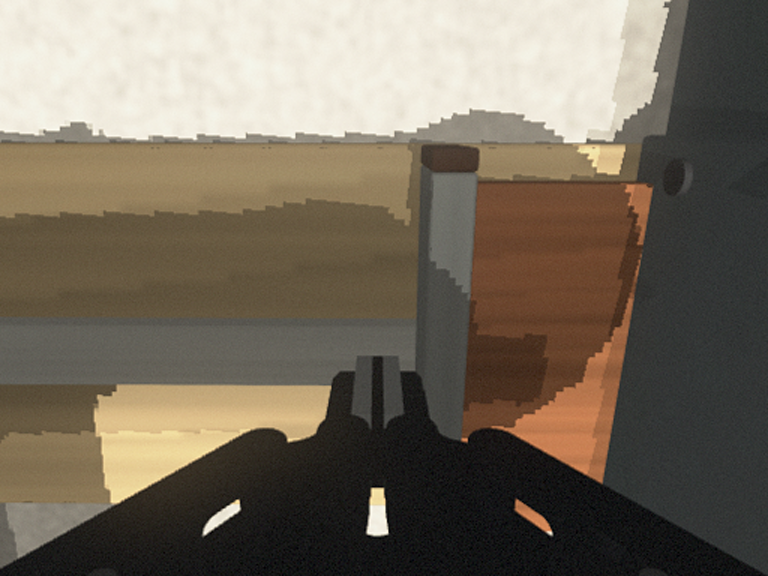

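There was a firm stop after 253.6 mm of travel (254 predicted), and the plate looks flush. I back off and inspect.

{"method": "send_rows", "body": {"rows": [[[0,0,0,-5,0,0,-1],[0,0,0,-20,0,0,-1],[0,0,0,-25,0,0,-1],[0,0,0,-25,0,-10,-1],[0,0,0,0,0,-40,-1],[0,0,0,0,0,-40,-1],[0,0,0,0,0,-40,-1],[0,0,0,-20,0,-30,-1],[0,0,0,-30,0,0,-1],[0,0,0,-30,0,0,-1],[0,0,0,0,0,0,-1]]]}}

```text
time_s: 20.95
tcp_pos: [0.574, 0.0256, 0.2048]
tool_rot: [2.316, -2.107, -0.0]
wrist_force: [0.2, -0.5, 0.5]
width: -0.0001
```

```bash
python3 pl.py; python3 - <<'E'
from m import *
im,d,K,T=cam("wrist");save("pics/w14.png",im,1.5);np.savez("w14.npz",im=im,d=d,K=K,T=T)
W=cloud(d,K,T);z=W[...,2]
for n,lo,hi,y0,y1 in(("board",.05,.066,-.18,-.1),("plate",.118,.135,-.25,-.18)):
    m=(z>lo)&(z<hi)&(abs(W[...,0]-.6)<.1)&(W[...,1]>y0)&(W[...,1]<y1)
    if m.sum()>10: print(n,rect(W,m)[:4])
im,d,K,T=cam("scene");save("pics/s14.png",im,1.5);np.savez("s14.npz",im=im,d=d,K=K,T=T)
save("pics/s14c.png",im[110:260,40:300],3)
im,d,K,T=cam("top");np.savez("t14.npz",im=im,d=d,K=K,T=T)
W=cloud(d,K,T);z=W[...,2]
for n,lo,hi,y0,y1 in(("board",.05,.066,-.18,-.1),("cab",.2,.26,-.6,-.18)):
    m=(z>lo)&(z<hi)&(abs(W[...,0]-.6)<.16)&(W[...,1]>y0)&(W[...,1]<y1)
    if m.sum()>10: print(n,rect(W,m)[:4])
E
```

```text
along board 82.9 lateral(+x side) -2.3
along board 82.9 lateral(+x side) -1.9
Fpush -0.5
t 20.95 tcp [0.574  0.0256 0.2048] yaw -84.6 rotvec to goal [ 0.008 -0.007 -0.011]
shift now-axes mm [-84.1  -2.6 166.2]  goal-axes [-82.9  -2.2 166.8] w -9.508854744969844e-05 F [ 0.2 -0.5  0.5] q [ 0.4  -0.02 -0.03  0.   -1.58  1.27]
board (array([ 591.6, -144. ]), array([151.7,  13.7]), 5.8, 2799)
board (array([ 575.4, -143.3]), array([116.5,  13.5]), 5.6, 226)
cab (array([ 612.4, -325.4]), array([243.2, 221.4]), 5.8, 9503)
```

View pics/w14.png

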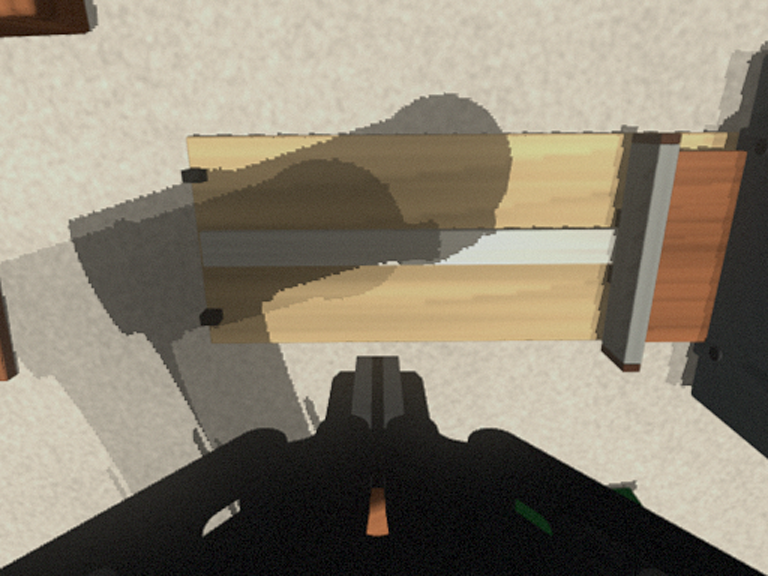

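View pics/s14.png

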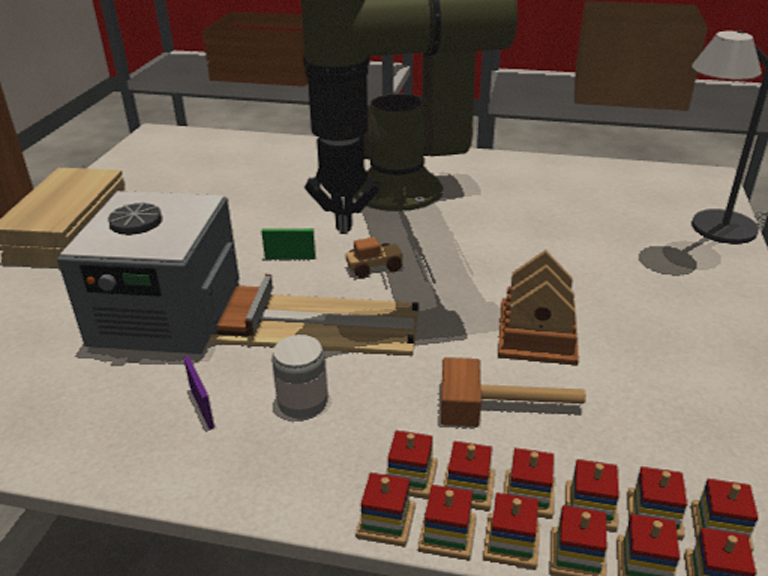

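View pics/s14c.png

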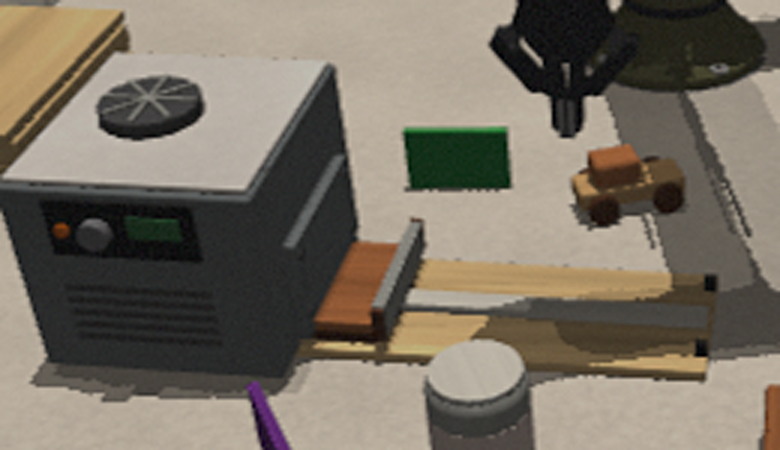

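The plate looks shut. One last depth check of how far it stands proud of the cabinet face (should be 12 mm).

```bash
python3 - <<'E'
from m import *
a=np.radians(5.8);ux=np.array([np.sin(a),-np.cos(a)]);uy=np.array([np.cos(a),np.sin(a)])
for fn in("w14.npz","s14.npz"):
    f=np.load(fn);W=cloud(f["d"],f["K"],f["T"]);z=W[...,2]
    q=W[...,:2]-np.array([.5916,-.144]);s=q@ux*1000;t=q@uy*1000
    for n,zl,zh,tl,th in(("plate",.07,.115,-70,70),("cabL",.05,.2,-118,-84),("cabR",.05,.2,84,118),("cabtop",.14,.2,-118,118)):
        m=(z>zl)&(z<zh)&(t>tl)&(t<th)&(s>40)&(s<100)
        if m.sum()>10: print(fn,n,m.sum(),np.round(np.percentile(s[m],[5,25,50,75,95]),1))
E
```

```text
w14.npz plate 825 [62.3 62.9 63.3 63.6 64.1]
w14.npz cabL 929 [74.4 74.9 75.3 75.7 76.2]
s14.npz plate 264 [59.8 60.6 61.4 62.  63. ]
s14.npz cabL 126 [72.1 72.7 73.4 74.1 74.9]
s14.npz cabR 285 [71.9 72.8 73.6 74.2 75.5]
s14.npz cabtop 720 [72.1 72.9 73.6 74.3 75.8]
```

The plate stands 12.0 mm proud of the cabinet face in both cameras, exactly its own thickness, so it is shut. Handing in.

```bash
python3 -c "
from plant import robot
print(robot.finish_job())"
```

```text
the job is handed in; nothing more can be done
None
```

The gable front is now in the rack's free slot and the carriage is pushed fully home. I handed the job in at about 21 s and got no verdict back.

- **Gable front:** I lifted it straight out of the carriage and lowered it into the slot nearest the robot. It touched down at the predicted height with about 10 N, and I let go only after that. Afterwards it stood upright with its point at 0.147 m, about 2 mm from the slot's middle, at the rack's own angle (2.4°).
- **Carriage:** I pushed the middle of the board along the rail line at 3–5 N, staying within about 2 mm of centre. It met a firm stop (about 22 N) after 253.6 mm, against 254 mm predicted.
- **End plate:** Both the wrist and scene cameras put the plate's rear face 12 mm out from the cabinet. That is its own thickness, so it is shut. The push board and the cabinet are both at 5.8°, so there is no skew.
- **Other things:** The other gable fronts, toy car, tin and mallet look unmoved in the last picture. The gripper ended clear, touching nothing.
- **Not checked:** The three low walls are hidden inside the cabinet, so I couldn't confirm them at the end. All three stood upright after the gable came out; partway through the push I could still see them standing, and the push force showed no snag.

The top and wrist cameras disagreed by 2–3 mm; I used the wrist values for the grasp, the slot and the push.

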